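# Bead tray from the dust cover to the banding wheel

## Task

In the ceramics studio, lift the grey dust cover off the little wooden bead tray, set it down gently and upright on the cork mat and let go of it. Then pick up the tray by its upright grip without letting the loose porcelain bead roll out of its pocket, carry it to the banding wheel (the metal turntable) and finish while holding it there, level and still, with the bead straight above the middle of the wheel head and about 10 cm above it. Keep hold of the tray at the end, and leave the other things on the table where they are.

Things in the scene. Friction and masses are not known exactly. Their poses are not given: they have to be found in the camera images.
- bat: White plaster disc fixed on the table, 260 mm in diameter, 20 mm thick; the tray under its cover stands near its middle, and a loose terracotta tile lies near its edge, beside a long side of the cover, 92 mm from the centre. Origin: centre of its underside, on the table. It may be on the robot's left or right, turned any way.
- cover: Loose grey plastic dust cover, an upside-down open box, 158 (its x) x 94 (its y) x 80 mm high, walls and top 4 mm, with a pale wooden bar handle centred on top: 60 mm along x, 14 mm thick along y, 34 mm high. About 0.25 kg. It hides the tray at first, standing on the plaster disc, its bottom edge 20 mm above the table. Origin: centre of its open underside; z up.
- cover_grip (a point): Grip point of the cover, in the middle of the bar handle, 102 mm above the cover's origin (22 mm above the cover's flat top, 12 mm below the handle's top). Axes as the cover's: pinch across y.
- mat: Flat cork mat fixed on the table, 190 mm (its x) by 130 mm (its y), 3 mm thick: the place for the cover, which fits on it with its long side along the mat's long side. Origin: centre of its underside.
- tray: Loose wooden tray, about 0.16 kg: plate 120 (its x) x 56 (its y) x 12 mm, upright grip in the middle, 30 mm along x, 12 mm thick along y, top 60 mm above the underside. Round pockets (22 mm wide, 3.5 mm deep) 42 mm either side of the middle; the bead lies in the +x one. It stands on the plaster disc under the cover, parallel to it within 4 degrees. Origin: centre of its underside; z up.
- tray_grip (a point): Grip point of the tray, in the middle of its upright grip, 45 mm above the tray's underside and 15 mm below the top of the grip. Axes as the tray's: pinch across y.
- tray_pocket (a point): Where the bead's centre is while it rests in its pocket: 42 mm along the tray's +x from its middle, 22.5 mm above its underside. The bead rolls out if the tray is tipped by about 40 degrees.
- bead_center (a point): Centre of the loose white porcelain bead, a smooth ball of 28 mm diameter, 27 g, that lies in one of the tray's two pockets.
- wheel_top (a point): Middle of the top face of the banding wheel, a fixed metal turntable with a flat round head 180 mm in diameter, its top 60 mm above the table. It stands on the other side of the table from the plaster disc, the cork mat lying between them.
- test_tile: Bystander: terracotta tile 50 x 26 x 8 mm on the plaster disc. Leave it.
- jar_a: Bystander: small jar, 48 mm in diameter, 50 mm high, on the table beyond the mat, to the left. Leave it.
- jar_b: Bystander: the same kind of jar, to the right. Leave it.
- brush: Bystander: brush lying on the table, 180 mm long. Leave it.
- modelling_tool: Bystander: spatula lying on the table beyond the mat, 200 mm long. Leave it.
- dish: Bystander: small white bowl, 90 mm in diameter, 35 mm high. Leave it.
- kiln_prop: Bystander: white ceramic tube standing on end, 50 mm in diameter, 50 mm high. Leave it.
Not all that is in view belongs to the job. What is shaped like the cover but pink is not meant.

How it is judged:
On the way, in this order (a step that is already met when the one before it is completed fails the run):
1. the cover is lifted clear above the tray (height (world z) of cover above 0.085 m and contact force between cover and the fingers above 0.5 N), for 0.1 s.
2. the cover stands upright on the cork mat, let go (height (world z) of cover between -0.005 and 0.01 m and horizontal distance between cover and mat below 0.05 m and angle between cover's own z axis and vertical below 0.1 rad and contact force between cover and the fingers below 0.1 N and linear speed of cover below 0.05 m/s), for 0.2 s.
3. the tray is lifted by the gripper with the bead in its pocket (height (world z) of tray above 0.05 m and contact force between tray and the fingers above 0.5 N and distance between bead_center and tray_pocket below 0.012 m), for 0.2 s.
At the end, for the whole second after the job is handed in: Tray held by the gripper, still, level within 0.12 rad, bead untouched in its pocket (12 mm), within 30 mm of the wheel axis and its centre 60 to 150 mm above the wheel head; cover upright on the cork mat, released, centres within 50 mm (all of step 2 and horizontal distance between bead_center and wheel_top below 0.03 m and z of bead_center in the frame of wheel between 0.12 and 0.21 m and distance between bead_center and tray_pocket below 0.012 m and angle between tray's own z axis and vertical below 0.12 rad and linear speed of tray below 0.03 m/s and angular speed of tray below 0.2 rad/s and contact force between tray and the fingers above 0.5 N and contact force between bead and the fingers below 0.1 N); the arm keeps its last pose, push and grip.
It fails at once if the bead leaves its pocket (distance between bead_center and tray_pocket above 0.02 m).
It fails at once if the tray is tipped by more than 0.5 rad (angle between tray's own z axis and vertical above 0.5 rad).
It fails at once if the cover is dropped (linear speed of cover above 0.6 m/s and height (world z) of cover below 0.05 m and contact force between cover and the fingers below 0.1 N).
It fails at once if a bystander is pushed away by more than 3 cm (distance of any of test_tile, jar_a, jar_b, brush, modelling_tool, dish, kiln_prop from where it was at the start of the episode above 0.03 m).
It also fails if it takes over 64 s, if anything falls off the work surface, if the arm or the gripper's body presses on something with over 40 N, if the wrist force passes 120 N, or if a joint passes its speed limit or range.

## Robot

A 7-joint arm with a two-finger parallel gripper is mounted at the origin on the work surface. World frame = base frame: x ahead of the robot, y to its left, z up, the work surface at z = 0. Lengths are in m, angles in rad, forces in N, time in s.
With the tool pointing down it reaches from about 0.4 to 0.85 m from the base axis. Payload 6.9 kg.
Tool frame: the origin (TCP) lies midway between the tips of the shut fingers; the grasp point (between the pads) lies behind it (ctrl.pinch_z is the z of the grasp point in the tool frame, in m); z points along the fingers, y is the direction in which the jaws open and shut (so a half turn about z gives the same grasp; the last joint's range is limited). The gripper opens to 85 mm and grips with 20 to 120 N. Pads are 22 mm wide; open, the fingers measure 114 mm over their backs; the gripper's body (76 mm by 85 mm) begins 54 mm behind the grasp point. The pads swing forward as they close: fully open they stand 13 mm farther back than shut.
Start: joints at [-1.04, 0.507, -0.238, 1.5, 0.126, 1.149, -0.155], TCP at [0.258, 0.569, 0.201] pointing down, gripper open.
Joint ranges: [-3.08, 3.08], [-0.24, 2.05], [-1.43, 1.35], [0, 2.5], [-1.52, 4.66], [0.17, 1.96], [-2.89, 2.89]. Speed limits (rad/s): [2.39, 2.39, 3.14, 3.14, 3.14, 3.14, 3.14].

## Interface

Orientations are given as a unit quaternion [w, x, y, z].
In Python, from station import ctrl, get_state, vision, ticket, models gives the robot as it stands. Calls block until the motion is done:
- ctrl.movep(position, orientation): joint-space move of the TCP to a pose.
- ctrl.movel(position, frame=None, max_speed=0.15): straight line of the TCP; frame=None keeps the orientation; max_speed is the mean speed in m/s.
- ctrl.set_joints(angles): joint-space move.
- ctrl.ungrasp() and ctrl.close_gripper(force=None): open the fingers fully, or close them until they stop; force is the grip in N (None keeps the last).
- ctrl.pause(seconds).
- ctrl.ik(position, orientation): joint angles nearest the present ones, or None.
- get_state(): the state.
- vision.grab_frame(name): name is "scene" or "top" or "wrist"; returns (picture, depth): 384x512x3 uint8, blue, green, red; 384x512 float32, m along the optical axis (not along the pixel's ray), 0 where there is no reading.
- vision.camera_info(name): a dict with "mtx" (3x3 intrinsics, pixels), "R" (3x3) and "t" (3): a world point X has camera coordinates R X + t; the wrist camera has in their place "hand_eye" (4x4, takes a point from camera to tool coordinates, whose origin is the TCP and whose axes are the flange's). Camera axes: x right, y down, z forward; pixel columns grow to the right and rows downward; lengths in m; the calibration is good to about 2 mm. A picture is of the moment at which its call begins: read the wrist's pose just before it. camera_info takes no time and is no camera call.
A pose or a line that the arm cannot do raises ctrl.Unreachable and nothing moves.
- ticket.close_job(): hands the job in, once; it reports no verdict.
Trained networks look in the newest picture that a camera, given by its name, has taken for a name from the list of things; names that differ only in an ending like _2 or _b are one class to them, and where a whole thing is asked for, a point or a joint stands for the part that bears it (a point fixed in the world has none). Each returns a list of dicts, best first, with "p" (0 to 1); they miss things now and then, are a little off and sometimes report something else, mostly with a low value. They report only what shows in the picture. A call takes as long as a camera call. They do not tell look-alikes from the thing itself.
- models.recognise(camera, target): "point" ([column, row] in pixels, amid what is visible of it).
- models.masks_of(camera, target): "mask" (384x512 bool, what is visible of it) and "point" ([column, row] in pixels, amid what is visible of it).
The state is a dict: "time": time; "qpos": joint angles; "qd": joint speeds; "tau": joint torques, N m; "tcp_pos": TCP position; "eef_rot": TCP orientation; "contact_force": force on the tool from outside, world axes, zero at the start; "wrist_torque": the same for the moment, N m; "width": finger opening in m.
Only numpy, scipy, OpenCV 4.12 (cv2) and the standard library are available. Lean on these libraries where they do the work, as an engineer would, in place of code of your own. Each camera call takes 0.05 s, during which the arm holds its last target.

## Working session

There is one attempt and no reset: what is moved stays moved. The work goes in short steps, each a Python script; the robot and the scene stay as the last script left them, time stands still between calls to the robot, and variables do not carry over. Pictures are saved under pics/ and viewed, and the job is handed in when it is done.

```bash
ls; mkdir -p pics; python3 - <<'E'
from station import ctrl,get_state,vision,ticket,models
import cv2,numpy as np
s=get_state();print(s['time'],s['tcp_pos'],s['eef_rot'],s['width'],ctrl.pinch_z)
for n in('scene','top'):
    p,d=vision.grab_frame(n);cv2.imwrite(f'pics/{n}0.png',p);np.savez(f'{n}0.npz',p=p,d=d)
    i=vision.camera_info(n);print(n,i)
    for t in('cover','mat','tray','wheel_top','bat','test_tile','jar_a','dish','kiln_prop','brush','modelling_tool') if n=='top' else ('cover','mat'):
        print(n,t,[(np.round(r['point']).tolist(),round(r['p'],2)) for r in models.recognise(n,t)])
print(vision.camera_info('wrist'))
E
```

```text
pics
0.0 [0.25741068 0.56892168 0.19982657] [-1.66867280e-04  2.10768035e-01  9.77535703e-01 -8.70424289e-04] 0.08521772991321883 -0.0187
scene {'mtx': array([[347.37947545,   0.        , 255.34648434],
       [  0.        , 347.37947545, 197.48856084],
       [  0.        ,   0.        ,   1.        ]]), 'R': array([[ 0.8655601 ,  0.50024217, -0.0237379 ],
       [ 0.25141024, -0.47502725, -0.84329236],
       [-0.43312655,  0.72395226, -0.53693064]]), 't': array([-0.40639471, -0.0415671 ,  1.24658997])}
scene cover [([96.0, 246.0], 0.89), ([173.0, 298.0], 0.58)]
scene mat [([261.0, 229.0], 0.58)]
top {'mtx': array([[378.04438882,   0.        , 256.59892142],
       [  0.        , 378.04438882, 195.4009941 ],
       [  0.        ,   0.        ,   1.        ]]), 'R': array([[-0.01544202, -0.99980361, -0.0124213 ],
       [-0.97990346,  0.01760318, -0.19869407],
       [ 0.19887371,  0.00910344, -0.97998284]]), 't': array([-0.01026393,  0.48655338,  1.25329276])}
top cover [([359.0, 191.0], 0.71), ([355.0, 283.0], 0.64)]
top mat [([254.0, 193.0], 0.8)]
top tray []
top wheel_top [([163.0, 199.0], 0.94)]
top bat [([353.0, 206.0], 0.82), ([361.0, 192.0], 0.26)]
top test_tile []
top jar_a [([208.0, 134.0], 0.64), ([299.0, 133.0], 0.45)]
top dish [([179.0, 131.0], 0.78), ([362.0, 193.0], 0.55)]
top kiln_prop [([323.0, 132.0], 0.78)]
top brush [([240.0, 116.0], 0.89)]
top modelling_tool [([241.0, 133.0], 0.94)]
{'mtx': array([[271.213853  ,   0.        , 252.5961753 ],
       [  0.        , 271.213853  , 191.80976417],
       [  0.        ,   0.        ,   1.        ]]), 'hand_eye': array([[-1.43150147e-03, -9.55696986e-01, -2.94348809e-01,
         7.42276731e-02],
       [ 9.99998952e-01, -1.30382629e-03, -6.29991049e-04,
         4.14355710e-04],
       [ 2.18300831e-04, -2.94349402e-01,  9.55697851e-01,
        -1.72679780e-01],
       [ 0.00000000e+00,  0.00000000e+00,  0.00000000e+00,
         1.00000000e+00]])}
```

View pics/scene0.png

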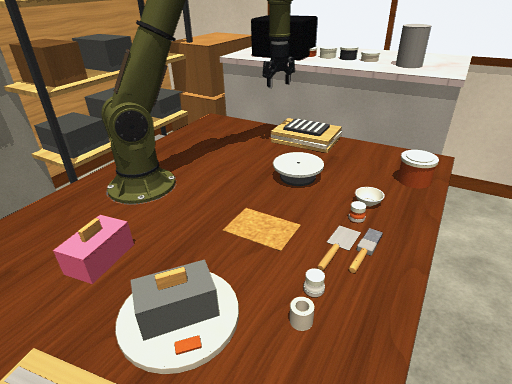

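View pics/top0.png

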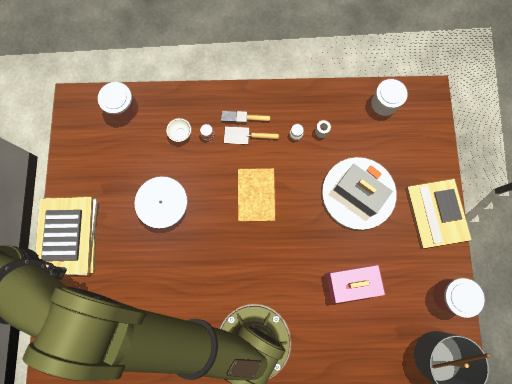

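```bash
python3 - <<'E'
import cv2
p=cv2.imread('pics/top0.png');cv2.imwrite('pics/crop0.png',cv2.resize(p[130:330,290:440],None,fx=3,fy=3,interpolation=cv2.INTER_CUBIC))
E
```

```text
(no output)
```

View pics/crop0.png

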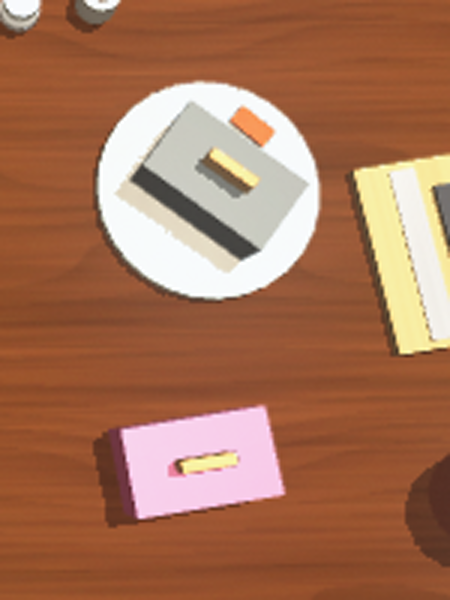

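Two things look like the cover: a grey box on the white disc at top (359,191), and a pink box on the bare table at (355,283). The grey one is meant, since it's grey, on the plaster disc and next to the terracotta tile; the crop confirms it. The wheel is at (160,203) and the mat at (256,194).

```bash
cat > h.py <<'E'
from station import ctrl,get_state,vision,ticket,models
import cv2,numpy as np
from scipy.spatial.transform import Rotation as Ro
def cloud(d,i,T=None):
    K=i['mtx'];v,u=np.indices(d.shape)
    c=np.stack([(u-K[0,2])/K[0,0]*d,(v-K[1,2])/K[1,1]*d,d],-1)
    if T is not None: return c@T[:3,:3].T+T[:3,3]
    return (c-i['t'])@i['R']
def wristT(i,s):
    M=np.eye(4);M[:3,:3]=Ro.from_quat(np.roll(s['eef_rot'],-1)).as_matrix();M[:3,3]=s['tcp_pos']
    return M@i['hand_eye']
def rect(m,P):
    q=P[m][:,:2];(c,(w,h),a)=cv2.minAreaRect((q*1000).astype(np.float32))
    if w<h:w,h,a=h,w,a+90
    a=(a+90)%180-90
    return np.array(c)/1000,(w,h),a
def down(a): # tool down, tool x axis at world angle a(deg)
    return np.roll((Ro.from_euler('z',a,degrees=True)*Ro.from_euler('x',180,degrees=True)).as_quat(),1)
E
python3 - <<'E'
from h import *
for n in('top','scene'):
    z=np.load(n+'0.npz');p,d=z['p'],z['d'];P=cloud(d,vision.camera_info(n));Z=P[...,2]
    v=(d>0)
    u,w=(359,191) if n=='top' else (173,298)
    box=np.zeros_like(v);box[w-60:w+60,u-60:u+60]=1
    for nm,lo,hi in(('covertop',.09,.11),('handle',.12,.145),('bat',.012,.028)):
        m=v&box&(Z>lo)&(Z<hi)
        m=cv2.morphologyEx(m.astype(np.uint8),cv2.MORPH_OPEN,np.ones((2,2)))>0
        print(n,nm,m.sum(),rect(m,P),np.median(Z[m]))
    hsv=cv2.cvtColor(p,cv2.COLOR_BGR2HSV)
    u,w=(256,194) if n=='top' else (261,229)
    m=(hsv[...,0]>12)&(hsv[...,0]<32)&(hsv[...,1]>90)&(hsv[...,2]>150);box[:]=0;box[w-40:w+40,u-50:u+50]=1;m&=box&v
    print(n,'mat',m.sum(),rect(m,P),np.median(Z[m]),P[m].mean(0))
    u,w=(161,203) if n=='top' else (298,163)
    box[:]=0;box[w-40:w+40,u-40:u+40]=1;m=box&v&(Z>.052)&(Z<.07)
    print(n,'wheel',m.sum(),rect(m,P),cv2.minEnclosingCircle((P[m][:,:2]*1000).astype(np.float32)))
E
```

```text
top covertop 1246 (array([ 0.35794092, -0.26533414]), (509.5092468261719, 172.27877807617188), -42.270870208740234) 0.10079139980121835
top handle 101 (array([ 0.49129999, -0.38133945]), (64.77057647705078, 19.737367630004883), 63.77666473388672) 0.13250151110536662
top bat 2728 (array([ 0.40724243, -0.33809396]), (527.352783203125, 480.02227783203125), -17.39348602294922) 0.020395155474546758
top mat 1957 (array([ 0.50177365, -0.01731918]), (194.47825622558594, 131.8697052001953), -0.34893798828125) 0.0036814322167595657 [ 0.50004659 -0.01611153  0.00365072]
top wheel 2123 (array([0.46711176, 0.30968152]), (177.7934112548828, 176.24130249023438), 3.071004629135132) ((467.6647033691406, 310.6903381347656), 90.26492309570312)
scene covertop 2569 (array([ 0.61472772, -0.51244128]), (687.0863037109375, 169.92068481445312), -49.58469772338867) 0.10065674912692239
scene handle 299 (array([ 0.49907788, -0.36759015]), (74.31074523925781, 33.4829216003418), 80.98298645019531) 0.12978381671111056
scene bat 4309 (array([ 0.57915045, -0.44077747]), (852.1270141601562, 258.00592041015625), -39.05079650878906) 0.020698789833494467
scene mat 1804 (array([ 0.49667432, -0.01151056]), (195.84808349609375, 138.2578887939453), -0.667266845703125) 0.004656372283380622 [ 0.50171817 -0.01688818  0.00466015]
scene wheel 1623 (array([0.38880505, 0.46088785]), (507.4498596191406, 274.8590393066406), -79.01304912567139) ((415.2291259765625, 471.68206787109375), 260.78997802734375)
```

```bash
python3 - <<'E'
from h import *
z=np.load('top0.npz');p,d=z['p'],z['d'];P=cloud(d,vision.camera_info('top'));Z=P[...,2]
C=np.array([.49,-.38])
near=np.linalg.norm(P[...,:2]-C,axis=-1)<.15
for nm,lo,hi in(('covertop',.09,.11),('handle',.12,.145)):
    m=near&(Z>lo)&(Z<hi);print(nm,rect(m,P),m.sum())
m=near&(Z>.012)&(Z<.028);print('bat',cv2.minEnclosingCircle((P[m][:,:2]*1000).astype(np.float32)))
c,_,a=rect(near&(Z>.09)&(Z<.11),P)
for ang in(a,a+180):
    for h in(.25,.15):
        for cc,g in((c,ang),([.5,-.016],0),([.5,-.016],180)):
            q=ctrl.ik([*cc,h],down(g));print(round(ang),h,g,None if q is None else np.round(q,2))
E
```

```text
covertop (array([ 0.49529587, -0.37663739]), (157.9036865234375, 95.91484832763672), 51.424129486083984) 1251
handle (array([ 0.49508047, -0.37608713]), (59.29088592529297, 15.340558052062988), 53.88942337036133) 102
bat ((496.9263610839844, -377.300048828125), 129.98582458496094)
51 0.25 51.424129486083984 [ 0.11  0.61  0.93  1.43 -0.49  1.34  0.39]
51 0.25 0 [-0.43  0.31  0.56  1.74 -0.18  1.14 -1.39]
51 0.25 180 [-0.04  0.27  0.03  1.74 -0.01  1.13  1.56]
51 0.15 51.424129486083984 [ 0.07  0.74  1.01  1.59 -0.66  1.19  0.55]
51 0.15 0 [-0.39  0.41  0.54  1.9  -0.26  0.9  -1.3 ]
51 0.15 180 [ 0.04  0.36 -0.07  1.9   0.03  0.88  1.52]
231 0.25 231.42412948608398 [ 0.04  0.7   1.15  1.43 -0.63  1.42 -2.62]
231 0.25 0 [-0.43  0.31  0.56  1.74 -0.18  1.14 -1.39]
231 0.25 180 [-0.04  0.27  0.03  1.74 -0.01  1.13  1.56]
231 0.15 231.42412948608398 [ 0.03  0.8   1.15  1.59 -0.76  1.26 -2.5 ]
231 0.15 0 [-0.39  0.41  0.54  1.9  -0.26  0.9  -1.3 ]
231 0.15 180 [ 0.04  0.36 -0.07  1.9   0.03  0.88  1.52]
```

```bash
python3 - <<'E'
from h import *
a=52.
off=np.array([np.cos(np.radians(a)),np.sin(np.radians(a))])
pos=[.4953-.0*off[0],-.3764-.0*off[1],.26]
ctrl.movep(pos,down(a))
s=get_state();p,d=vision.grab_frame('wrist');cv2.imwrite('pics/w1.png',p)
print(s['time'],s['tcp_pos'],s['eef_rot'],s['qpos'])
i=vision.camera_info('wrist');P=cloud(d,i,wristT(i,s));Z=P[...,2];np.savez('w1.npz',P=P)
near=(np.linalg.norm(P[...,:2]-[.495,-.376],axis=-1)<.12)&(d>0)
for nm,lo,hi in(('covertop',.092,.108),('handle',.126,.142)):
    m=near&(Z>lo)&(Z<hi);print(nm,rect(m,P),m.sum(),np.median(Z[m]))
E
```

```text
4.1583 [ 0.4959255  -0.37563534  0.25981401] [-2.10646945e-04  8.98464041e-01  4.39047046e-01  1.19004006e-04] [ 0.11245472  0.59941772  0.92234125  1.41576144 -0.47806022  1.36049742
  0.38691762]
covertop (array([ 0.49591632, -0.37642374]), (158.32095336914062, 94.24828338623047), 51.51206970214844) 8632 0.09938774317197899
handle (array([ 0.49652579, -0.37594272]), (59.059139251708984, 12.90381145477295), 51.77349853515625) 607 0.13313533355243828
```

View pics/w1.png

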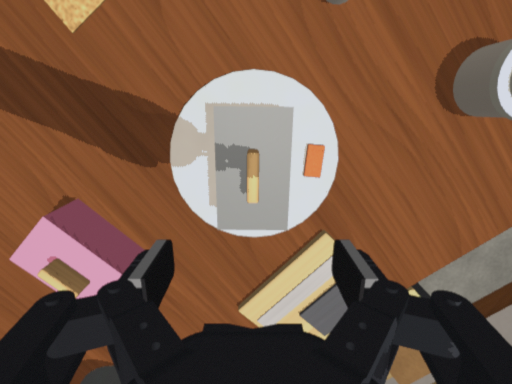

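The wrist view shows the grey cover at the centre, handle at (252,177) and tile at (314,161). Wrist and top measurements agree within about 1 mm, so I'll grasp.

```bash
python3 - <<'E'
from h import *
q=down(51.6)
ctrl.movel([.496,-.376,.18],q,max_speed=.12)
ctrl.movel([.496,-.376,.1065],q,max_speed=.06)
ctrl.close_gripper(40)
s=get_state();print(s['time'],s['tcp_pos'],s['width'],s['contact_force'])
ctrl.movel([.496,-.376,.14],max_speed=.05)
s=get_state();print(s['time'],s['tcp_pos'],s['width'],s['contact_force'])
ctrl.movel([.496,-.376,.225],max_speed=.1)
s=get_state();print(s['time'],s['tcp_pos'],s['width'],s['contact_force'])
p,d=vision.grab_frame('scene');cv2.imwrite('pics/s2.png',p)
for g in(0,180):
  print(ctrl.ik([.501,-.0165,.225],down(g)),ctrl.ik([.501,-.0165,.09],down(g)))
E
```

```text
7.1667 [ 0.49599307 -0.37601922  0.10650173] -0.00013923168768389187 [-0.21238816  0.02713447  0.03983459]
7.9833 [ 0.49592835 -0.37580068  0.13981938] 0.00028338945596047537 [ 0.40078056  0.05000977 -0.11700374]
8.9833 [ 0.49582302 -0.37562451  0.22428928] -4.433094996720831e-05 [-0.90005745  0.23924043 -0.1357745 ]
[-0.79839029  0.57904201  1.3046232   1.78834813 -0.59136328  1.24379541
 -0.90084965] [-0.68993157  0.71674344  1.14141904  1.98251764 -0.79880151  0.98561448
 -0.71962242]
[-0.30338907  0.30910567  0.3912453   1.78351636 -0.13229347  1.07470194
  1.70508709] [-0.23101602  0.46162617  0.31061022  1.97754157 -0.2050712   0.73220394
  1.77310901]
```

View pics/s2.png

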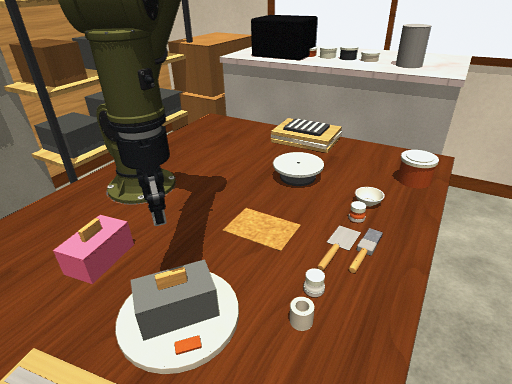

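```bash
python3 - <<'E'
from h import *
s=get_state();print(s['time'],s['tcp_pos'],s['eef_rot'],s['width'])
for n in('scene','top'):
    i=vision.camera_info(n)
    for X in([.496,-.376,.134],s['tcp_pos'],s['tcp_pos']+[0,0,.1]):
        c=i['mtx']@(i['R']@X+i['t']);print(n,X,c[:2]/c[2])
p,d=vision.grab_frame('top');cv2.imwrite('pics/t2.png',p)
p,d=vision.grab_frame('wrist');cv2.imwrite('pics/w2.png',p)
cv2.imwrite('pics/tw2.png',np.hstack([cv2.imread('pics/t2.png')[100:300,250:450],p[:,:][100:300,150:350]])) 
E
```

```text
9.0333 [ 0.4958017  -0.37558412  0.22416756] [-6.45812850e-04  9.00322063e-01  4.35223739e-01 -2.50776254e-04] 0.00037232195301590106
scene [0.496, -0.376, 0.134] [170.29623227 272.63310915]
scene [ 0.4958017  -0.37558412  0.22416756] [162.76693598 236.84245636]
scene [ 0.4958017  -0.37558412  0.32416756] [152.87508145 190.4489971 ]
top [0.496, -0.376, 0.134] [367.27300792 185.23780245]
top [ 0.4958017  -0.37558412  0.22416756] [375.42679863 178.50927091]
top [ 0.4958017  -0.37558412  0.32416756] [386.26826258 169.61627007]
```

View pics/t2.png

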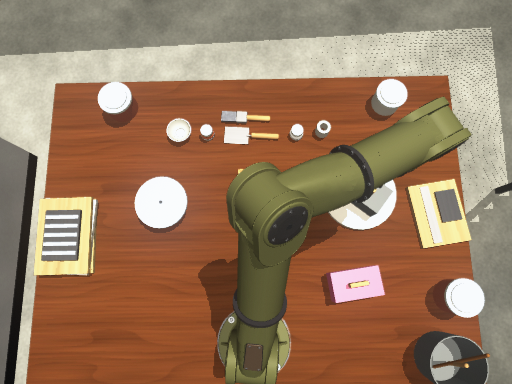

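View pics/w2.png

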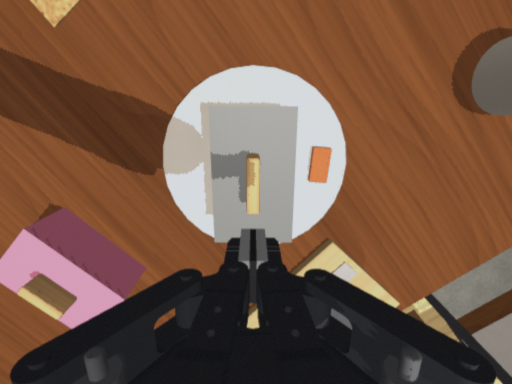

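The close missed the handle. The fingertips sit at (252,230) in the wrist view and (160,222) in the scene view, higher than the reported TCP (expected scene row 237). I'll measure the true tip from depth.

```bash
python3 - <<'E'
from h import *
i=vision.camera_info('wrist');s=get_state()
p,d=vision.grab_frame('wrist');T=cloud(d,i,i['hand_eye'])
for r in range(218,300,6): print(r,d[r,252].round(3),T[r,252].round(4),T[r,262].round(4))
p,d=vision.grab_frame('scene');P=cloud(d,vision.camera_info('scene'))
near=(np.linalg.norm(P[...,:2]-s['tcp_pos'][:2],axis=-1)<.04)&(P[...,2]>.15)&(d>0)
print(near.sum());Q=P[near];k=np.argsort(Q[:,2])[:12];print(Q[k].round(3));print(Q[Q[:,2]<Q[:,2].min()+.03].mean(0))
cv2.imwrite('pics/s3.png',cv2.resize(p[130:310,90:250],None,fx=3,fy=3,interpolation=cv2.INTER_CUBIC))
E
```

```text
218 0.321 [-4.840e-02 -1.000e-04  1.249e-01] [-0.048   0.0117  0.124 ]
224 0.323 [-5.620e-02 -1.000e-04  1.252e-01] [-0.0558  0.0118  0.1243]
230 0.149 [ 0.0117  0.0003 -0.0364] [ 0.0116  0.0058 -0.0361]
236 0.143 [ 0.0114  0.0003 -0.0431] [ 0.012   0.0055 -0.0444]
242 0.136 [ 0.0117  0.0003 -0.0504] [ 0.011   0.0054 -0.049 ]
248 0.13 [ 0.0115  0.0003 -0.056 ] [ 0.0119  0.0051 -0.0569]
254 0.125 [ 0.0116  0.0003 -0.0618] [ 0.0118  0.0049 -0.0622]
260 0.12 [ 0.0117  0.0004 -0.0672] [ 0.0118  0.0048 -0.0673]
266 0.12 [ 0.0089  0.0003 -0.0676] [ 0.0131  0.0045 -0.0742]
272 0.121 [ 0.0055  0.0003 -0.0671] [ 0.0128  0.0044 -0.0781]
278 0.122 [ 0.0026  0.0003 -0.0673] [ 0.0128  0.0043 -0.0821]
284 0.123 [-0.0002  0.0003 -0.0678] [ 0.0133  0.0041 -0.0865]
290 0.123 [-0.003   0.0003 -0.0684] [ 0.012   0.004  -0.0884]
296 0.125 [-0.007   0.0003 -0.0673] [ 0.0115  0.004  -0.091 ]
7795
[[ 0.497 -0.381  0.256]
 [ 0.496 -0.382  0.256]
 [ 0.501 -0.376  0.256]
 [ 0.499 -0.381  0.256]
 [ 0.495 -0.384  0.257]
 [ 0.504 -0.376  0.257]
 [ 0.5   -0.379  0.257]
 [ 0.501 -0.378  0.257]
 [ 0.506 -0.373  0.258]
 [ 0.497 -0.381  0.258]
 [ 0.505 -0.374  0.258]
 [ 0.499 -0.381  0.258]]
[ 0.50310019 -0.38148818  0.27261217]
```

View pics/s3.png

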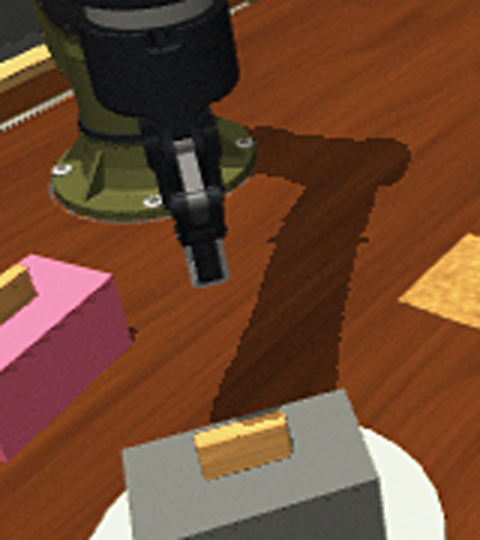

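Both cameras agree: the real fingertips are about 32 mm behind the reported TCP, which is why the close missed just above the handle. Sideways they line up. I'll correct with TCP z = tip z − 0.032 and retry, watching the force.

```bash
echo 'TIP=.032' >> h.py; python3 - <<'E'
from h import *
q=down(51.6)
ctrl.ungrasp()
ctrl.movel([.496,-.376,.13-TIP],q,max_speed=.15)
s=get_state();print(s['time'],s['tcp_pos'],s['width'],s['contact_force'])
ctrl.movel([.496,-.376,.107-TIP],q,max_speed=.04)
s=get_state();print(s['time'],s['tcp_pos'],s['width'],s['contact_force'])
ctrl.close_gripper(40)
s=get_state();print(s['time'],s['tcp_pos'],s['width'],s['contact_force'])
if s['width']>.009:
    ctrl.movel([.496,-.376,.13-TIP],max_speed=.05)
    s=get_state();print(s['time'],s['tcp_pos'],s['width'],s['contact_force'])
    ctrl.movel([.496,-.376,.222-TIP],max_speed=.1)
    s=get_state();print(s['time'],s['tcp_pos'],s['width'],s['contact_force'])
p,d=vision.grab_frame('scene');cv2.imwrite('pics/s4.png',p)
for g in(0,180):
  print(ctrl.ik([.501,-.0165,.225-TIP],down(g)),ctrl.ik([.501,-.0165,.09-TIP],down(g)))
E
```

```text
11.0167 [ 0.49625377 -0.37663742  0.09891191] 0.08504736390913245 [ 0.32842458 -0.61849934 -0.21425404]
11.7417 [ 0.49596719 -0.37613067  0.07499639] 0.08541938746396133 [ 1.46393781 -0.44488629  0.63211805]
12.3917 [ 0.49588564 -0.37588777  0.07508803] 0.013303345849246985 [-1.03216999  1.37374162  1.61817566]
13.0 [ 0.49607538 -0.37588761  0.09808803] 0.013527673383203691 [-0.28902056  0.5218632  -2.14621294]
14.0667 [ 0.49582685 -0.37553349  0.18925149] 0.01360138268573175 [ 0.08161619  0.45619454 -2.23574601]
[-0.78050786  0.61744935  1.28768907  1.8411512  -0.64263795  1.18789618
 -0.85049407] [-0.65981179  0.75438356  1.0933491   2.01719656 -0.86210727  0.92923389
 -0.66776569]
[-0.28175862  0.33780941  0.36604709  1.8361735  -0.14207964  0.99311687
  1.71401559] [-0.2058761   0.50684704  0.27818202  2.01213922 -0.22179384  0.6509839
  1.78709805]
```

View pics/s4.png

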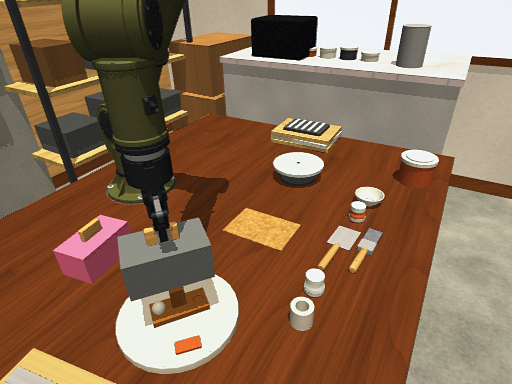

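The cover is lifted. The tray shows at (180,305), with the bead at (159,308).

```bash
python3 - <<'E'
from h import *
q=down(0)
def st():
    s=get_state();print(round(s['time'],2),s['tcp_pos'].round(4),s['width'],s['contact_force'].round(2));return s
try: ctrl.movel([.501,-.0165,.18],q,max_speed=.16)
except ctrl.Unreachable as e:
    print('unr',e);ctrl.movep([.501,-.0165,.18],q)
st()
ctrl.movel([.501,-.0165,.075],q,max_speed=.12);st()
ctrl.movel([.501,-.0165,.0590],q,max_speed=.03);s=st()
z=.059
while s['contact_force'][2]<1.0 and z>.0565:
    z-=.0008;ctrl.movel([.501,-.0165,z],q,max_speed=.02);s=st()
p,d=vision.grab_frame('scene');cv2.imwrite('pics/s5.png',p)
E
```

```text
16.52 [ 0.501  -0.0171  0.1802] 0.013059440502274974 [ 0.03  0.08 -2.21]
17.54 [ 0.5015 -0.0169  0.0756] 0.013503403765670004 [-0.1  -0.08 -2.26]
18.23 [ 0.501  -0.0166  0.059 ] 0.013319984309105637 [-0.53 -0.43 -2.87]
18.48 [ 0.501  -0.0165  0.0583] 0.01347833934316349 [-0.42  0.51 -2.89]
18.73 [ 0.5011 -0.0164  0.058 ] 0.0130862529800816 [-1.97  1.79  5.25]
```

View pics/s5.png

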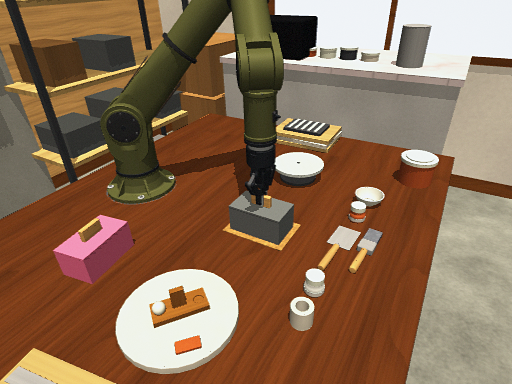

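The cover is on the mat, with contact at 5 N. Next I release, back off, and look at the tray.

```bash
python3 - <<'E'
from h import *
ctrl.ungrasp()
ctrl.movel([.501,-.0165,.16],max_speed=.15)
s=get_state();print(s['time'],s['qpos'].round(2))
p,d=vision.grab_frame('scene');P=cloud(d,vision.camera_info('scene'));np.savez('s6.npz',p=p,d=d)
cv2.imwrite('pics/s6.png',p)
Z=P[...,2]
near=(np.linalg.norm(P[...,:2]-[.497,-.377],axis=-1)<.085)&(d>0)
for nm,lo,hi in(('plate',.028,.036),('gripside',.04,.085),('griptop',.074,.09)):
    m=near&(Z>lo)&(Z<hi);print(nm,rect(m,P),m.sum(),P[m].mean(0).round(4))
nm=(np.linalg.norm(P[...,:2]-[.501,-.017],axis=-1)<.12)
m=nm&(Z>.074)&(Z<.09);print('covertop',rect(m,P),Z[m].mean())
for t in('bead_center','tray'):print(t,[(np.round(r['point']),r['p']) for r in models.recognise('scene',t)])
E
python3 -c "
import cv2;p=cv2.imread('pics/s6.png');cv2.imwrite('pics/s6c.png',cv2.resize(p[180:370,100:320],None,fx=3,fy=3,interpolation=2))"
```

```text
20.3 [-0.76  0.65  1.25  1.89 -0.69  1.13 -0.81]
plate (array([ 0.51905084, -0.38826337]), (121.06117248535156, 120.02852630615234), -37.41728210449219) 973 [ 0.5051 -0.3731  0.0323]
gripside (array([ 0.48166965, -0.38598676]), (69.25602722167969, 24.22438621520996), 62.733551025390625) 403 [ 0.4887 -0.3843  0.06  ]
griptop (array([ 0.49440366, -0.37004816]), (29.542308807373047, 12.828368186950684), 54.591766357421875) 92 [ 0.4956 -0.371   0.0794]
covertop (array([ 0.49960715, -0.01533739]), (160.09263610839844, 99.27112579345703), 0.4577557146549225) 0.08363491491260534
bead_center [(array([159., 306.]), 0.5), (array([263., 212.]), 0.43), (array([300., 166.]), 0.37)]
tray [(array([181., 304.]), 0.79), (array([261., 217.]), 0.55)]
```

View pics/s6c.png

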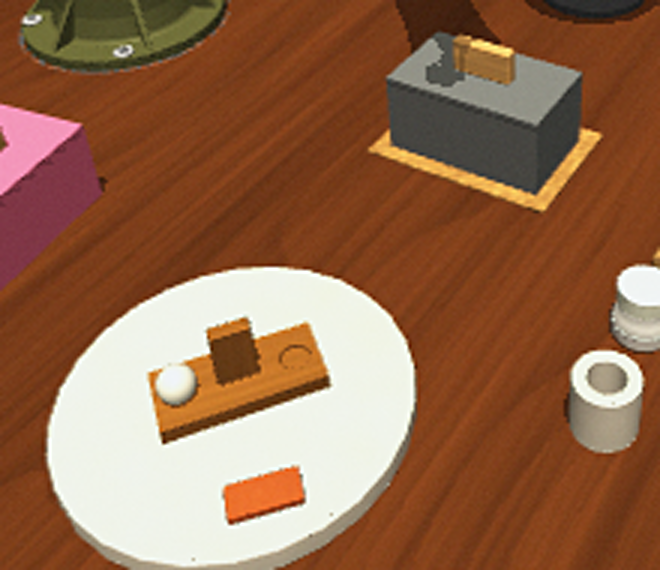

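The cover stands well centred on the mat. The bead is on the tray's robot-right end, so the tray's +x points at roughly 234°. I'll confirm with the wrist camera above the tray.

```bash
python3 - <<'E'
from h import *
a=54.
ctrl.movel([.4955,-.371,.19],down(a),max_speed=.2)
s=get_state();p,d=vision.grab_frame('wrist');cv2.imwrite('pics/w3.png',p)
print(s['time'],s['tcp_pos'],s['qpos'].round(2))
i=vision.camera_info('wrist');P=cloud(d,i,wristT(i,s));Z=P[...,2];np.savez('w3.npz',P=P,p=p,d=d)
near=(np.linalg.norm(P[...,:2]-[.496,-.373],axis=-1)<.085)&(d>0)
hsv=cv2.cvtColor(p,cv2.COLOR_BGR2HSV);w=(hsv[...,1]>110)&(hsv[...,0]<22)
for nm,lo,hi in(('plate',.028,.036),('griptop',.074,.088)):
    m=near&w&(Z>lo)&(Z<hi);print(nm,rect(m,P),m.sum(),np.median(Z[m]))
m=near&~w&(Z>.04)&(Z<.06);print('bead',P[m].mean(0),m.sum(),P[m][:,2].max())
E
```

```text
22.375 [ 0.49577251 -0.37008872  0.18983025] [ 0.13  0.63  0.84  1.54 -0.49  1.19  0.43]
plate (array([ 0.51931616, -0.38796225]), (118.92752075195312, 114.42971801757812), 52.54990768432617) 3209 0.0312991163456669
griptop (array([ 0.49596771, -0.36992462]), (29.80097198486328, 10.977805137634277), 53.68747329711914) 295 0.07911797887120509
bead [ 0.47211281 -0.40102502  0.05085659] 380 0.056643648751243614
```

View pics/w3.png

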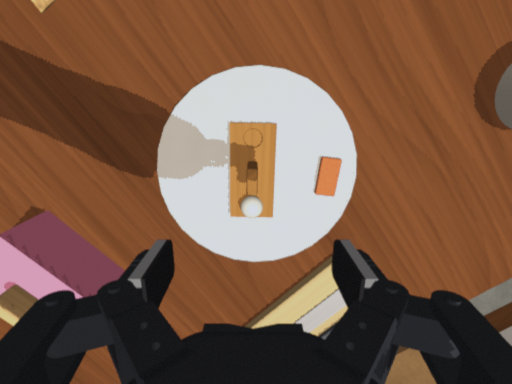

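```bash
python3 - <<'E'
from h import *
z=np.load('w3.npz');P=z['P'];p=z['p'];d=z['d'];Z=P[...,2]
hsv=cv2.cvtColor(p,cv2.COLOR_BGR2HSV);w=(hsv[...,1]>110)&(hsv[...,0]<22)
a=np.radians(53);n=np.array([-np.sin(a),np.cos(a)])
o=(P[...,:2]-[.496,-.37])@n
m=w&(abs(o)<.042)&(np.linalg.norm(P[...,:2]-[.496,-.37],axis=-1)<.075)&(Z>.028)&(Z<.037)
print(rect(m,P),m.sum())
# final feasibility: tool angle t, tray+x at t+180
W=np.array([.4675,.3105])
for t in range(-180,180,30):
    c=W-.042*np.array([np.cos(np.radians(t+180)),np.sin(np.radians(t+180))])
    q=ctrl.ik([*c,.15],down(t));print(t,c.round(3),None if q is None else q.round(2))
E
```

```text
(array([ 0.49548459, -0.36979382]), (118.8896713256836, 54.720062255859375), 52.7800407409668) 3203
-180 [0.426 0.31 ] [-0.9   0.42  0.33  1.84 -0.17  0.91  1.07]
-150 [0.431 0.29 ] [-0.81  0.4   0.25  1.86 -0.12  0.9   1.59]
-120 [0.446 0.274] [-0.29  0.42 -0.44  1.84  0.22  0.93  1.79]
-90 [0.468 0.268] [-0.03  0.52 -0.83  1.8   0.44  1.02  2.11]
-60 [0.489 0.274] [ 0.15  0.71 -1.23  1.74  0.71  1.22  2.39]
-30 [0.504 0.29 ] [-1.23  0.84  1.33  1.7  -0.85  1.3  -1.81]
0 [0.51 0.31] [-1.2   0.77  1.17  1.66 -0.75  1.23 -1.43]
30 [0.504 0.332] [-1.18  0.71  1.02  1.64 -0.65  1.16 -1.04]
60 [0.489 0.347] [-1.17  0.65  0.89  1.65 -0.56  1.1  -0.65]
90 [0.468 0.352] [-1.14  0.59  0.76  1.69 -0.46  1.05 -0.24]
120 [0.446 0.347] [-1.1   0.53  0.63  1.74 -0.36  0.99  0.18]
150 [0.431 0.332] [-1.03  0.47  0.49  1.8  -0.26  0.94  0.62]
```

```bash
python3 - <<'E'
from h import *
q=down(52.9);c=[.4957,-.3699]
def st():
    s=get_state();print(round(s['time'],2),s['tcp_pos'].round(4),s['width'].round(4),s['contact_force'].round(2));return s
ctrl.movel([*c,.09-TIP],q,max_speed=.12);st()
ctrl.movel([*c,.046-TIP],q,max_speed=.04);st()
ctrl.close_gripper(50);s=st()
if s['width']>.008:
    ctrl.movel([*c,.07-TIP],max_speed=.03);st()
    ctrl.movel([*c,.22-TIP],max_speed=.08);st()
p,d=vision.grab_frame('wrist');cv2.imwrite('pics/w4.png',p)
p,d=vision.grab_frame('scene');cv2.imwrite('pics/s7.png',cv2.resize(p[130:370,80:320],None,fx=2.4,fy=2.4))
E
```

```text
Traceback (most recent call last):
AttributeError: 'float' object has no attribute 'round'
```

```bash
cat >> h.py <<'E'
def st():
    s=get_state();print(round(s['time'],2),s['tcp_pos'].round(4),round(s['width'],4),s['contact_force'].round(2));return s
E
python3 - <<'E'
from h import *
q=down(52.9);c=[.4957,-.3699]
st()
ctrl.movel([*c,.046-TIP],q,max_speed=.04);st()
ctrl.close_gripper(50);s=st()
if s['width']>.008:
    ctrl.movel([*c,.07-TIP],max_speed=.03);st()
    ctrl.movel([*c,.22-TIP],max_speed=.08);st()
p,d=vision.grab_frame('wrist');cv2.imwrite('pics/w4.png',p)
p,d=vision.grab_frame('scene');cv2.imwrite('pics/s7.png',cv2.resize(p[130:370,80:320],None,fx=2.4,fy=2.4))
E
```

```text
23.68 [ 0.496  -0.3704  0.0588] 0.0849 [-0.28  0.38 -0.06]
24.93 [ 0.4958 -0.37    0.0143] 0.0853 [ 0.1   0.09 -0.43]
25.58 [ 0.4957 -0.3698  0.014 ] 0.0115 [-0.84  0.5   0.59]
26.53 [ 0.4956 -0.3698  0.0378] 0.0116 [-0.39 -0.22 -1.02]
28.56 [ 0.4956 -0.3697  0.1876] 0.0113 [-0.92  0.7  -1.16]
```

View pics/w4.png

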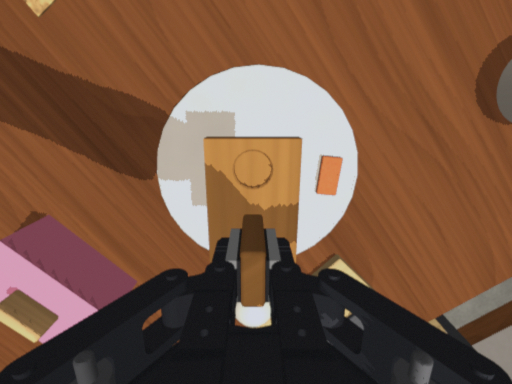

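View pics/s7.png

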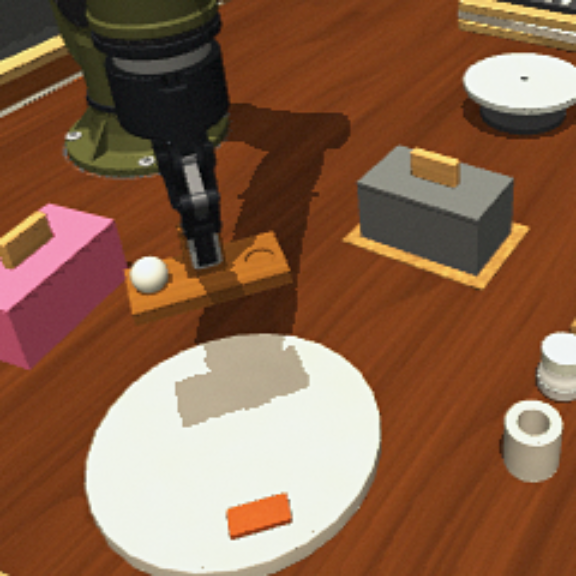

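The tray is held level with the bead at (150,275) in the crop. I'll carry it in a straight line above the cover to the wheel.

```bash
python3 - <<'E'
from h import *
a=np.radians(52.9);f=np.array([.4675,.3105])+.042*np.array([np.cos(a),np.sin(a)])
q=down(52.9);print(f)
ctrl.movel([*f,.188],q,max_speed=.12);st()
ctrl.movel([*f,.132],q,max_speed=.06);st()
ctrl.pause(.3)
for n in('scene','top'):
    p,d=vision.grab_frame(n);cv2.imwrite(f'pics/f_{n}.png',p)
    P=cloud(d,vision.camera_info(n));Z=P[...,2]
    hsv=cv2.cvtColor(p,cv2.COLOR_BGR2HSV)
    m=(d>0)&(np.linalg.norm(P[...,:2]-[.4675,.3105],axis=-1)<.03)&(hsv[...,1]<70)&(hsv[...,2]>120)&(Z>.152)&(Z<.18)
    if m.sum():print(n,'bead',m.sum(),P[m].mean(0),P[m][:,2].max())
    m=(np.linalg.norm(P[...,:2]-[.501,-.017],axis=-1)<.12)&(Z>.074)&(Z<.09)&(d>0);print(n,'cover',rect(m,P),Z[m].mean())
p=cv2.imread('pics/f_scene.png');cv2.imwrite('pics/f_c.png',cv2.resize(p[80:260,200:400],None,fx=3,fy=3,interpolation=2))
E
```

```text
[0.49283474 0.34399853]
34.76 [0.4929 0.3439 0.1881] 0.0115 [-0.45  0.09 -1.84]
35.84 [0.4932 0.344  0.1324] 0.0109 [-0.64  0.16 -1.46]
scene bead 42 [0.46967341 0.30249211 0.16897999] 0.17781254659146128
scene cover (array([ 0.49926953, -0.01520715]), (159.67178344726562, 100.00389862060547), 0.2983092665672302) 0.08368233617597039
top bead 56 [0.46648754 0.30606806 0.17120572] 0.17958790482985304
top cover (array([ 0.50022821, -0.01671984]), (159.41049194335938, 94.10101318359375), -0.18733978271484375) 0.0837114656255526
```

View pics/f_c.png

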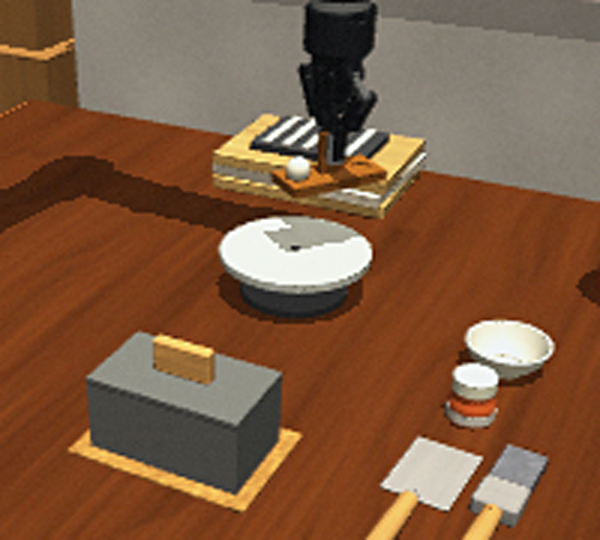

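View pics/f_top.png

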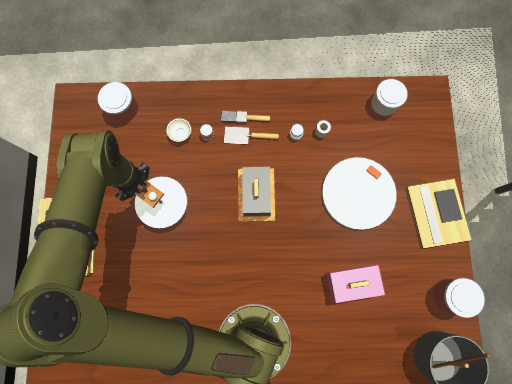

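The bead top reads about 4 mm higher than planned, so I'm checking that the tray is level by fitting a plane to the plate.

```bash
python3 - <<'E'
from h import *
s=st();print(Ro.from_quat(np.roll(s['eef_rot'],-1)).as_matrix()[:,2],s['qd'].round(3))
def plane(nm,p,P,d):
    hsv=cv2.cvtColor(p,cv2.COLOR_BGR2HSV);w=(hsv[...,1]>110)&(hsv[...,0]<22)&(d>0)
    m=w&(np.linalg.norm(P[...,:2]-[.4928,.344],axis=-1)<.07)&(P[...,2]>.13)&(P[...,2]<.163)
    Q=P[m]
    for _ in range(4):
        A=np.c_[Q[:,:2]-[.4928,.344],np.ones(len(Q))];x=np.linalg.lstsq(A,Q[:,2],rcond=None)[0];r=Q[:,2]-A@x;Q=Q[abs(r)<max(.0015,1.5*r.std())]
    print(nm,len(Q),x.round(4),r.std().round(4),Q.min(0).round(3),Q.max(0).round(3))
for n in('top','scene','wrist'):
    p,d=vision.grab_frame(n);i=vision.camera_info(n)
    P=cloud(d,i,wristT(i,s) if n=='wrist' else None);plane(n,p,P,d)
    if n=='wrist':cv2.imwrite('pics/w5.png',p)
E
```

```text
36.24 [0.4928 0.344  0.1321] 0.0115 [-0.58 -0.69 -1.73]
[ 8.66531028e-05  1.42736040e-04 -9.99999986e-01] [-0.     0.001 -0.001 -0.001 -0.002  0.    -0.001]
top 132 [-0.0185 -0.0213  0.1499] 0.0012 [0.437 0.281 0.148] [0.519 0.371 0.153]
scene 165 [-0.0223  0.0189  0.1519] 0.0016 [0.436 0.279 0.149] [0.548 0.407 0.155]
wrist 7472 [-0.0012 -0.0004  0.1495] 0.0006 [0.461 0.312 0.148] [0.551 0.408 0.151]
```

View pics/w5.png

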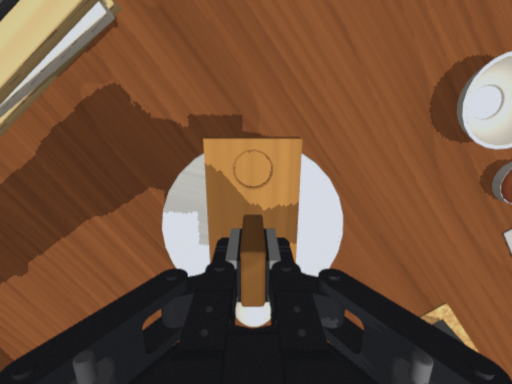

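The wrist plane fit uses the most pixels and shows the tray level within about 0.002 rad. The bead is about 5 mm from the wheel axis and the arm is still, so I'm handing in.

```bash
python3 -c "
from h import *
ticket.close_job()
st()"
```

```text
the job is handed in; nothing more can be done
the job is handed in; nothing more can be done
```

I set the grey cover upright on the cork mat and let go of it. I then lifted the tray by its grip and handed in with the bead held over the banding wheel, at about 36 s of the 64 s allowed. No verdict was reported.

**First grasp missed:** the real fingertips sit about 32 mm behind the reported TCP, so the fingers closed just above the cover's handle without touching it. The wrist and scene depth agreed on the offset; with it corrected, both grasps held.

**Last checks:**
- **Cover:** upright and released, its centre about 2 mm from the mat's centre, its top at a height of 84 mm.
- **Tray:** gripped at an opening of 11.5 mm on a 12 mm grip, with the arm still. The wrist camera shows it level within 0.002 rad. The scene and top views gave about 0.03 rad from few, noisy pixels, still inside the limit.
- **Bead:** in its pocket, about 5 mm from the wheel axis by the top view and 8 mm by the scene view. Its centre is about 100 mm above the wheel head by the arm pose. The cameras read its top about 4 mm higher than planned, also within limits.
- **Other things on the table:** none looked moved in the final top view; I did not measure them.

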